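Set the display divider to the yellow notch

TASK

Reset the bay width of the display tray: with the fingertips, gently push the sliding divider along its rail by its green thumb tab until it clicks into the notch beside the yellow tag, then leave it sitting in that notch. Only push the tab from one side at a time, do not pinch it, and leave the goods in the tray and on the counter where they stand.

Things in the scene. Friction and masses are not known exactly. Their poses are not given: they have to be found in the camera images.
- tray: Grey plastic display tray, fixed; origin on the counter (z=0). Its +x points from the rail to the goods (away from the robot, yaw within 0.25 rad), its +y along the rail to the robot's left. Goods bays: x -80 to +105 mm, y +-270 mm, walls up to 50 mm. On the robot's side (x -190 to -140 mm) a flat ledge at z = 8 mm carries the colour tags.
- rail_mid (a point): Middle of the top of the aluminium rail, at tray x = -120 mm, y = 0, z = 20 mm; its axes are the tray's. The rail runs along y, is 30 mm wide, has end blocks 36 mm high at y = +-205 mm and four cross notches 14 mm wide at y = -120, -65, +65 and +120 mm
- divider (a joint): Position of the divider along the rail in m: 0 mid tray, positive to tray +y, stops at +-0.15. Sliding takes about 2 N; where the spring pin meets a notch the resistance dips and the divider jumps the last 5 mm or so to the notch's centre by itself; leaving a notch takes about 8 to 10 N. Moving mass about 0.3 kg.
- divider_plate: The divider's white plate, 160 x 4 x 55 mm, standing across the bays up to z = 66 mm; origin at its centre. It is carried by a black carriage on the rail, 56 mm across it, 44 mm along it, z 22 to 42 mm, with the green thumb tab on top
- pin (a joint): Drop of the divider's spring pin in m: about 0.0004 while its ball rides on the plain rail, about 0.0045 when it has dropped into a notch. The pin's small brass head stands on top of the carriage 29 mm behind the tab (tray +x side) and sinks with it.
- tab (a point): Middle of the top edge of the green thumb tab, 85 mm above the counter; moves with the divider. The tab is an upright plate 32 mm wide (tray x), 14 mm thick (tray y, the direction it slides) and 44 mm tall (z 41 to 85 mm).
- tab_left: The left face plate of the green tab (tray +y side), 32 x 5 x 44 mm, origin at its centre; push on it to send the divider towards tray -y.
- tab_right: The right face plate of the green tab (tray -y side), 32 x 5 x 44 mm, origin at its centre; push on it to send the divider towards tray +y.
- pointer (a point): Point above the tag ledge at which the divider's small white pointer nose aims; it lies 38 mm from the tab towards the robot (tray -x), at z = 11 mm, and moves with the divider. When the divider sits in a notch this point lies on the middle of that notch's tag.
- tag_yellow: Yellow plastic tag, 18 x 26 x 3 mm, fixed flat on the ledge (underside, its origin, at z = 8 mm) exactly beside the middle of one of the four notches; the four colours are in a different order each time.
- tag_red: Red plastic tag, 18 x 26 x 3 mm, fixed flat on the ledge (underside, its origin, at z = 8 mm) exactly beside the middle of one of the four notches; the four colours are in a different order each time.
- tag_blue: Blue plastic tag, 18 x 26 x 3 mm, fixed flat on the ledge (underside, its origin, at z = 8 mm) exactly beside the middle of one of the four notches; the four colours are in a different order each time.
- tag_white: White plastic tag, 18 x 26 x 3 mm, fixed flat on the ledge (underside, its origin, at z = 8 mm) exactly beside the middle of one of the four notches; the four colours are in a different order each time.
- cup_a: Red noodle cup with a white lid, 80 mm diameter, 67 mm tall, standing loose at the tray's left (+y) end; origin under its centre. Leave alone.
- cup_b: Orange noodle cup with a white lid, 80 mm diameter, 67 mm tall, standing loose at the tray's left (+y) end; origin under its centre. Leave alone.
- carton_a: Green carton 60 x 50 x 60 mm with a paper band, loose at the tray's right (-y) end; origin under its centre. Leave alone.
- carton_b: Brown carton 60 x 50 x 60 mm with a paper band, loose at the tray's right (-y) end; origin under its centre. Leave alone.
- jar: Amber jar with a red cap, 72 mm diameter, 100 mm tall, on the counter left of the tray; origin under its centre. Leave alone.
- tin: Steel tin, 68 mm diameter, 85 mm tall, on the counter left of the tray; origin under its centre. Leave alone.
- bottle: Green bottle, 56 mm diameter, 150 mm tall, on the counter right of the tray; origin under its centre. Leave alone.

How it is judged:
By the outcome, as a careful person would: the job done as asked, in the order asked, and still so for the second after the job is handed in, with the robot touching nothing.
It also fails if it takes over 42 s, if anything falls off the work surface, if the arm or the gripper's body presses on something with over 40 N, if the wrist force passes 120 N, or if a joint passes its speed limit or range.

ROBOT

A 6-joint arm with a two-finger parallel gripper is mounted at the origin on the work surface. World frame = base frame: x ahead of the robot, y to its left, z up, the work surface at z = 0. Lengths are in m, angles in rad, forces in N, time in s.
With the tool pointing down it reaches from about 0.275 to 0.75 m from the base axis. Payload 10.2 kg.
Tool frame: the origin (TCP) lies midway between the tips of the shut fingers; the grasp point (between the pads) lies 19 mm behind it (env.hold_point_z is the distance from the TCP to the grasp point, in m); x points along the fingers, z is the direction in which the jaws open and shut, and the axes are right-handed (so a half turn about x gives the same grasp; the last joint's range is limited). The gripper opens to 85 mm and grips with 20 to 120 N. Pads are 22 mm wide; open, the fingers measure 114 mm over their backs; the gripper's body (76 mm by 85 mm) begins 54 mm behind the grasp point. The pads swing forward as they close: fully open they stand 13 mm farther back than shut.
Start: joints at [1.053, 0.313, 1.498, -0, 1.331, -0.223], TCP at [0.153, 0.502, 0.204] pointing down, gripper open.
Joint ranges: [-2.94, 2.94], [-0.97, 2.17], [0.19, 2.56], [-1.23, 4.37], [0.02, 3.11], [-2.88, 2.88]. Speed limits (rad/s): [2.39, 2.39, 3.01, 3.14, 3.14, 3.14].

INTERFACE

Orientations are given as a unit quaternion [x, y, z, w].
In Python, from bench import env, kinematics, monitor, eyes, job gives the robot as it stands. The module is installed in compiled form; this text tells all that it offers. Calls block until the motion is done:
- env.reach(position, orientation): joint-space move of the TCP to a pose.
- env.movel(position, velocity=0.15, frame=None, guard=None): straight line of the TCP; frame=None keeps the orientation; velocity is the mean speed in m/s. With guard (N) it stops when the force on the tool has changed by that much, and returns True; else False.
- env.set_joints(angles): joint-space move.
- env.release() and env.close_gripper(effort=None): open the fingers fully, or close them until they stop; effort is the grip in N (None keeps the last).
- env.hold(seconds).
- kinematics.ik(position, orientation): joint angles nearest the present ones, or None.
- monitor.sense(): the state.
- eyes.grab_frame(name): name is "scene" or "top" or "wrist"; returns a dict with "frame" (480x640x3 uint8, red, green, blue), "mtx" (3x3 intrinsics, pixels), "view" (4x4, takes a point from world to camera coordinates). Camera axes: x right, y down, z forward; pixel columns grow to the right and rows downward; lengths in m; the calibration is good to about 2 mm. The wrist camera is an equidistant fisheye: a pixel r from the principal point sees the ray r / f radians off the axis. A picture is of the moment at which its call begins. There is no depth.
A pose or a line that the arm cannot do raises env.MotionError and nothing moves.
- job.hand_in(): hands the job in, once; it reports no verdict.
The state is a dict: "clock": time; "joints": joint angles; "qvel": joint speeds; "joint_efforts": joint torques, N m; "position": TCP position; "ee_rot": TCP orientation; "contact_force": force on the tool from outside, world axes, zero at the start; "ft_torque": the same for the moment, N m; "finger_gap": opening from 0.0 (shut) to 1.0 (fully open).
Only numpy, scipy, OpenCV 4.12 (cv2) and the standard library are available. Lean on these libraries where they do the work, as an engineer would, in place of code of your own. Each camera call takes 0.05 s, during which the arm holds its last target. There are 200 camera calls.

## Working session

There is one attempt and no reset: what is moved stays moved. The work goes in short steps, each a Python script; the robot and the scene stay as the last script left them, time stands still between calls to the robot, and variables do not carry over. Pictures are saved under pics/ and viewed, about 8 in all and at most 12, crops included, and the job is handed in when it is done.

```bash
mkdir -p pics; python3 - <<'E'
from bench import env,monitor,eyes
import cv2,pickle
D={}
for n in("scene","top"):
    d=eyes.grab_frame(n);D[n]=d;cv2.imwrite(f"pics/{n}1.png",d["frame"][:,:,::-1]);print(n,d["mtx"].round(1).tolist(),d["view"].round(3).tolist())
pickle.dump(D,open("f1.pkl","wb"));s=monitor.sense();print(s["clock"],s["position"],s["ee_rot"])
E
```

```text
scene [[532.8, 0.0, 311.4], [0.0, 532.8, 243.2], [0.0, 0.0, 1.0]] [[0.827, 0.562, -0.015, -0.482], [0.401, -0.608, -0.685, -0.186], [-0.394, 0.561, -0.728, 1.934], [0.0, 0.0, 0.0, 1.0]]
top [[495.6, 0.0, 322.7], [0.0, 495.6, 245.5], [0.0, 0.0, 1.0]] [[-0.002, -1.0, 0.025, -0.02], [-0.99, -0.001, -0.143, 0.591], [0.143, -0.025, -0.989, 1.28], [0.0, 0.0, 0.0, 1.0]]
0.1 [0.15242879 0.50212432 0.20350411] [-0.42128264  0.56839025  0.42098098  0.56765172]
```

View pics/top1.png

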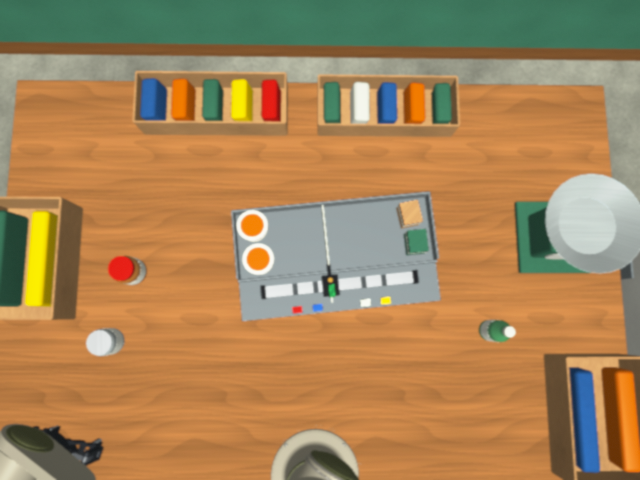

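View pics/scene1.png

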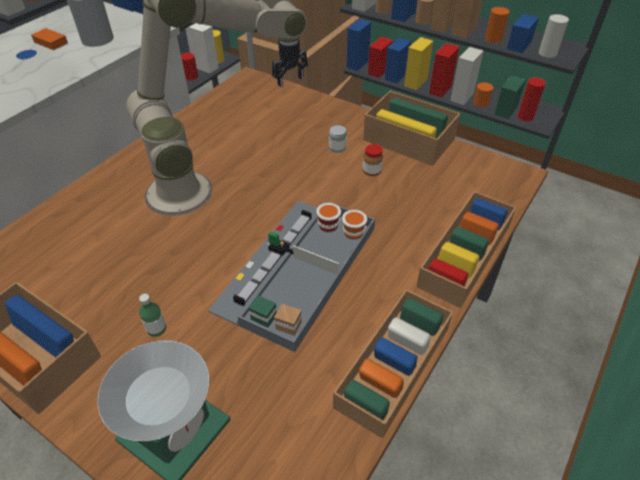

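The top view shows the tags, from +y to −y, as red (297,310), blue (318,308), white (365,302) and yellow (386,300). The divider is near mid-rail at about (331,287). So I need to push on tab_left, past the white notch, to the last notch on −y.

```bash
cat > h.py <<'E'
import numpy as np,cv2
def ray(d,u,v):
    R,t=d["view"][:3,:3],d["view"][:3,3]
    return -R.T@t, R.T@np.linalg.solve(d["mtx"],[u,v,1.])
def plane(d,uv,z):
    c,r=ray(d,*uv); return c+r*(z-c[2])/r[2]
def blob(d,lo,hi,box,amin=4):
    x0,y0,x1,y1=box; h=cv2.cvtColor(d["frame"],cv2.COLOR_RGB2HSV)[y0:y1,x0:x1]
    m=cv2.inRange(h,lo,hi); n,_,s,c=cv2.connectedComponentsWithStats(m)
    if n<2: return None
    k=1+s[1:,4].argmax(); return c[k]+[x0,y0],s[k].tolist()
E
cat > m.py <<'E'
import pickle;from h import *
D=pickle.load(open("f1.pkl","rb"));d=D["top"]
P={}
for n,lo,hi,b in(("red",(0,120,60),(8,255,255),(285,300,308,318)),("blue",(100,120,60),(125,255,255),(305,300,330,318)),
 ("white",(0,0,200),(180,40,255),(355,294,373,310)),("yellow",(22,150,120),(35,255,255),(375,292,398,308))):
    r=blob(d,lo,hi,b);P[n]=plane(d,r[0],.011);print(n,r,P[n].round(4))
n=["red","blue","white","yellow"];ys=np.array([.12,.065,-.065,-.12]);Q=np.array([P[k][:2] for k in n])
u=((ys-ys.mean())[:,None]*(Q-Q.mean(0))).sum(0)/(ys**2).sum();print("scale",np.linalg.norm(u));u/=np.linalg.norm(u)
yaw=np.arctan2(-u[0],u[1]);print("yaw",yaw);x=np.array([np.cos(yaw),np.sin(yaw)]);o=Q.mean(0)
print("resid",((Q-o)@u-ys).round(4),((Q-o)@x).round(4),"tagmid",o)
r=blob(d,(45,120,60),(85,255,255),(318,270,345,305));t=plane(d,r[0],.075);print("tab",r,t,"along",(t[:2]-o)@u,"x",(t[:2]-o)@x)
cs=[]
s=D["scene"];rs=blob(s,(45,120,60),(85,255,255),(262,225,292,255));print(rs)
A=[];B=[]
for dd,uv in((d,r[0]),(s,rs[0])):
    c,v=ray(dd,*uv);v/=np.linalg.norm(v);M=np.eye(3)-np.outer(v,v);A.append(M);B.append(M@c)
p=np.linalg.solve(sum(A),sum(B));print("tri",p,(p[:2]-o)@u,(p[:2]-o)@x)
np.savez("tray.npz",o=o,u=u,x=x,yaw=yaw)
f=cv2.resize(d["frame"][270:325,225:445],None,fx=3.6,fy=3.6,interpolation=cv2.INTER_CUBIC);cv2.imwrite("pics/crop1.png",f[:,:,::-1])
E
python3 m.py
```

```text
red (array([296.94736842, 309.24561404]), [7, 6, 10, 7, 57]) [0.423  0.0479 0.011 ]
blue (array([317.26666667, 307.16666667]), [8, 4, 10, 7, 60]) [ 0.4284 -0.0065  0.011 ]
white (array([365.3902439, 302.2804878]), [5, 4, 11, 9, 82]) [ 0.4412 -0.1362  0.011 ]
yellow (array([385.13207547, 300.13207547]), [6, 5, 9, 7, 53]) [ 0.4469 -0.1897  0.011 ]
scale 0.9970071716184427
yaw 0.09988309123609894
resid [-0.0003 -0.0001 -0.0004  0.0008] [ 0.      0.     -0.0002  0.0001] tagmid [ 0.43486919 -0.07113385]
tab (array([331.47777778, 289.46666667]), [10, 13, 8, 13, 90]) [ 0.47222013 -0.04218055  0.075     ] along 0.02508446315021778 x 0.040051913034705504
(array([273.54255319, 238.42553191]), [7, 8, 10, 13, 94])
tri [ 0.47171207 -0.04356344  0.0649119 ] 0.023759123285678925 0.039408491209807855
```

View pics/crop1.png

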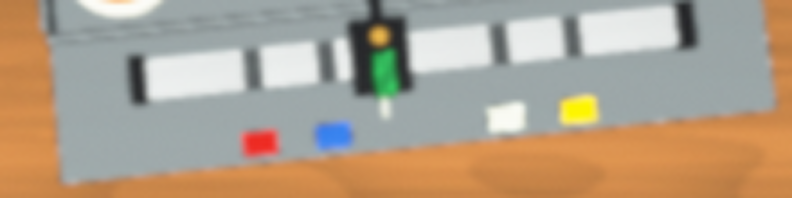

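```bash
cat >> h.py <<'E'
from scipy.spatial.transform import Rotation as Ro
T=np.load("tray.npz");o,u,x=T["o"],T["u"],T["x"]
def W(tx,ty,z): return [*(o+x*(tx+.165)+u*ty),z]      # tray -> world
def TY(p): return float((np.asarray(p)[:2]-o)@u)
def Q(s=1):
    a=np.array([0,0,-1.]);zz=np.array([*(s*x),0.]);return Ro.from_matrix(np.c_[a,np.cross(zz,a),zz]).as_quat()
E
python3 - <<'E'
from bench import env,kinematics,monitor,eyes
from h import *
env.close_gripper(20)
j0=np.array(monitor.sense()["joints"]);c=[]
for s in(1,-1):
    j=kinematics.ik(W(-.126,.080,.19),Q(s))
    if j is not None: c.append((abs(np.array(j)-j0).max(),s,np.round(j,2)))
print(c);s=min(c,key=lambda k:k[0])[1]
env.reach(W(-.126,.080,.19),Q(s))
env.movel(W(-.126,.080,.054),.12)
env.hold(.2);f0=monitor.sense()["contact_force"]
g=env.movel(W(-.126,.030,.054),.03,guard=1.5)
m=monitor.sense();print(g,m["clock"],TY(m["position"]),f0,m["contact_force"],m["position"],m["finger_gap"])
d=eyes.grab_frame("wrist");cv2.imwrite("pics/w1.png",d["frame"][:,:,::-1])
d=eyes.grab_frame("top");cv2.imwrite("pics/t2.png",cv2.resize(d["frame"][240:330,225:425],None,fx=4,fy=4)[:,:,::-1])
E
```

```text
[(np.float64(1.2784046766419186), 1, array([-0.23,  0.19,  1.69, -0.  ,  1.26, -0.33])), (np.float64(3.0393237875469543), -1, array([-0.23,  0.19,  1.69, -0.  ,  1.26,  2.82]))]
True 5.6167 0.04154955234941232 [-0.35282564  0.27642661 -0.47664513] [-0.12583172  0.0863509  -1.06378921] [ 0.46925455 -0.02593019  0.05368957] 0.0023221229700272727
```

View pics/w1.png

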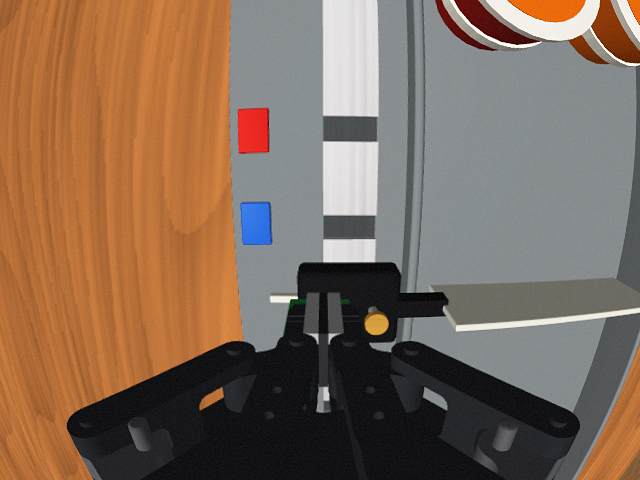

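The wrist view shows the closed fingers at (322,310), centred on the tab's left face (green at about (300,300)). Nothing else is touched and the brass pin head at (376,323) is clear. Contact came at TCP tray y = 0.0415, as predicted. Now pushing.

```bash
cat > p.py <<'E'
import sys;from bench import env,monitor,eyes
from h import *
n=sys.argv[1]
for a in sys.argv[2:]:
    y,v=map(float,a.split(","));env.movel(W(-.126,y,.054),v);m=monitor.sense()
    print(round(m["clock"],2),"tcp",round(TY(m["position"]),4),"F",m["contact_force"].round(2))
d=eyes.grab_frame("wrist");cv2.imwrite(f"pics/w{n}.png",d["frame"][:,:,::-1])
s=eyes.grab_frame("scene");r=blob(s,(45,120,60),(85,255,255),(200,215,300,300));print(r)
if r:
  c,v=ray(s,*r[0]);t=plane(s,r[0],.065)  # height as triangulated at the start
  print("tab y",TY(t),"x",float((t[:2]-o)@x)-.165)
E
python3 p.py 2 -.02,.04 -.043,.03 -.049,.02 -.056,.02 -.075,.03 -.090,.03
```

```text
7.42 tcp -0.0201 F [-0.7   0.55 -0.21]
8.33 tcp -0.0431 F [-0.49 -1.19 -0.25]
8.78 tcp -0.0485 F [-0.63  4.54  1.07]
9.28 tcp -0.0564 F [-0.75  0.25 -0.42]
10.07 tcp -0.0752 F [ 0.65  0.17 -0.2 ]
10.72 tcp -0.0903 F [-0.17  0.85 -0.08]
(array([250.52475248, 266.7029703 ]), [46, 46, 10, 13, 101])
tab y -0.10980345912498067 x -0.1268382400193649
```

View pics/w2.png

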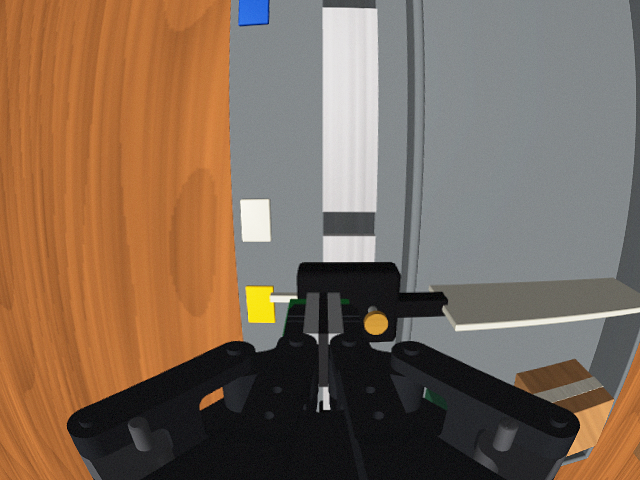

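The white notch is passed. The pointer is at (285,298), on the yellow tag ((260,304)) about 10 mm short of its middle. I'll finish slowly.

```bash
python3 p.py 3 -.094,.01 -.0965,.008 -.0985,.008
```

```text
11.37 tcp -0.0941 F [0.89 0.11 0.52]
11.83 tcp -0.0967 F [-0.75  0.05  0.  ]
12.23 tcp -0.0986 F [ 0.43 -0.07 -0.41]
(array([248.37113402, 269.63917526]), [44, 48, 10, 14, 97])
tab y -0.12253244037120577 x -0.12622729673399558
```

View pics/w3.png

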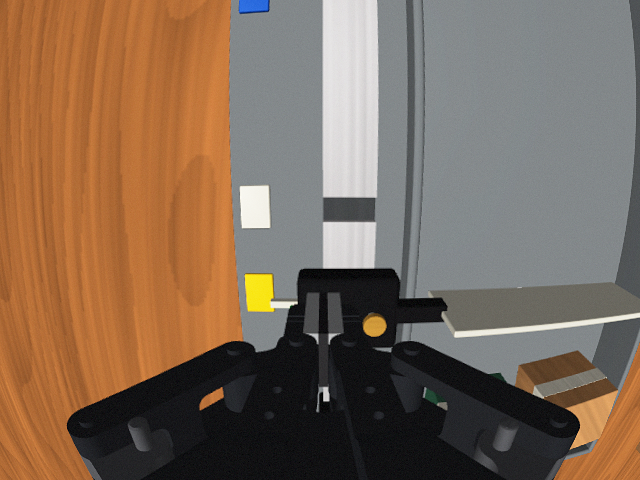

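The divider has jumped ahead of the fingers and contact force is zero. I'll back off and check from directly above.

```bash
python3 - <<'E'
from bench import env,monitor,eyes
from h import *
env.movel(W(-.126,-.05,.054),.08);env.movel(W(-.126,-.05,.24),.15)
env.movel(W(-.165,-.17,.24),.15)
m=monitor.sense();print(m["clock"],m["contact_force"])
d=eyes.grab_frame("wrist");cv2.imwrite("pics/w4.png",d["frame"][:,:,::-1])
for n in("top","scene"):
    s=eyes.grab_frame(n);cv2.imwrite(f"pics/{n}4.png",s["frame"][:,:,::-1])
    if n=="scene":
        r=blob(s,(45,120,60),(85,255,255),(200,215,300,300));t=plane(s,r[0],.065);print(r,"tab y",TY(t))
w=d
print(d["mtx"].round(1).tolist())
def fish(d,uv):
    K=d["mtx"];a=(np.array(uv)-K[:2,2])/K[0,0];th=np.hypot(*a);v=np.r_[a/th*np.sin(th),np.cos(th)]
    R,t=d["view"][:3,:3],d["view"][:3,3];return -R.T@t,R.T@v
for n,lo,hi,z in(("yellow",(22,150,120),(35,255,255),.011),("tab",(45,120,40),(85,255,255),.085),("brass",(12,120,90),(21,255,255),.045)):
    r=blob(d,lo,hi,(200,150,640,480))
    if r: c,v=fish(d,r[0]);p=c+v*(z-c[2])/v[2];print(n,r,TY(p),float((p[:2]-o)@x)-.165)
E
```

```text
15.475 [1.12301535 1.28600089 0.25107669]
(array([248.41584158, 269.68316832]), [44, 48, 10, 14, 101]) tab y -0.12261505748768116
[[371.6, 0.0, 322.9], [0.0, 371.6, 245.6], [0.0, 0.0, 1.0]]
yellow (array([321.90024938, 161.4713217 ]), [114, 0, 17, 24, 401]) -0.12140954562854192 -0.1663394071425416
tab (array([618.9238965 , 443.51841705]), [376, 219, 64, 111, 3285]) -0.5548074960824247 0.3553361674620866
brass (array([440.92824863, 285.81019332]), [0, 0, 440, 330, 55762]) -0.2508971394852521 -0.035305592622531884
```

View pics/w4.png

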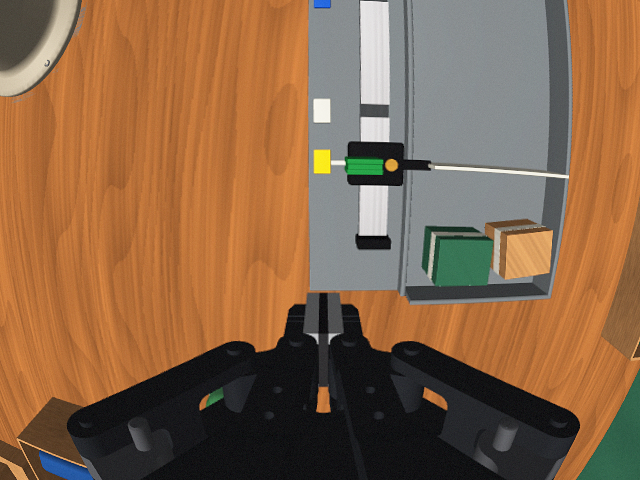

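The pointer at (338,163) is level with the yellow tag's middle (322,161) and the cartons are undisturbed. One numeric check, using tight colour boxes.

```bash
python3 - <<'E'
from bench import env,monitor,eyes
from h import *
d=eyes.grab_frame("wrist");K=d["mtx"];R,t=d["view"][:3,:3],d["view"][:3,3]
def P(uv,z):
    a=(np.array(uv)-K[:2,2])/K[0,0];th=np.hypot(*a);v=R.T@np.r_[a/th*np.sin(th),np.cos(th)];c=-R.T@t
    p=c+v*(z-c[2])/v[2];return round(TY(p),4),round(float((p[:2]-o)@x)-.165,4)
for n,lo,hi,z,b in(("yellow",(22,150,120),(35,255,255),.011,(305,140,335,180)),("white",(0,0,190),(180,40,255),.011,(310,95,333,126)),
 ("tabtop",(45,120,150),(85,255,255),.085,(340,145,410,188)),("taball",(45,120,40),(85,255,255),.075,(340,145,410,188)),("brass",(12,120,90),(24,255,255),.044,(380,150,402,180)),("nose",(0,0,170),(180,60,255),.02,(332,150,346,178))):
    r=blob(d,lo,hi,b)
    if r: print(n,r[0].round(1),r[1],P(r[0],z))
cv2.imwrite("pics/c5.png",cv2.resize(d["frame"][130:200,300:420],None,fx=6,fy=6,interpolation=cv2.INTER_CUBIC)[:,:,::-1])
E
```

```text
yellow [321.9 161.4] [9, 10, 17, 24, 399] (-0.1214, -0.1663)
white [321.1 110.4] [3, 4, 17, 24, 403] (-0.0665, -0.1672)
tabtop [365.1 169.1] [7, 20, 35, 10, 293] (-0.1236, -0.1282)
taball [363.7 165.5] [5, 11, 39, 19, 678] (-0.1211, -0.1285)
brass [391.  164.7] [5, 9, 13, 13, 135] (-0.1218, -0.0977)
nose [338.2 162.1] [0, 10, 14, 5, 67] (-0.1215, -0.1492)
```

View pics/c5.png

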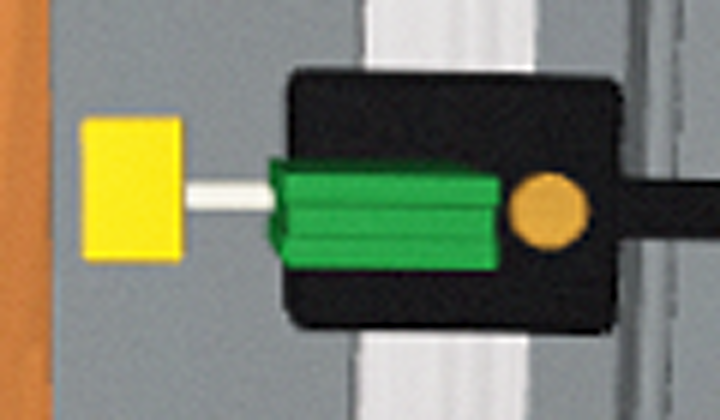

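The nose (−0.1215) and brass head (−0.1218) line up with the yellow tag (−0.1214) to under 0.5 mm. The divider is seated, so I'm handing in.

```bash
python3 -c "
from bench import env,monitor,job
env.hold(.3);print(monitor.sense()['clock']);job.hand_in()"
```

```text
15.975
the job is handed in; nothing more can be done
```

The divider is in the notch beside the yellow tag, and I handed the job in at 16.0 s on the robot's clock. With the fingers shut, I pushed only the left face of the green tab. It went past the white notch (about 4.5 N at my one reading there), then slowly on until the divider jumped ahead of the fingers by itself. I then backed off and lifted clear.

**Last checks:**
- **Alignment:** in the wrist view the pointer nose and pin head line up with the yellow tag's middle to within 0.5 mm (tray y −0.1215, −0.1218 and −0.1214).
- **Small disagreements:** the top of the tab read about 2 mm further (−0.1236), and the scene camera gave −0.1226. Both are within calibration error.
- **Seating:** the pin's drop was not measured directly. I judged it from the jump, the zero contact force and the alignment.
- **Goods:** the cartons looked undisturbed in the wrist picture. I did not re-measure the cups, jar, tin or bottle, but the guarded contact on the tab was the only one detected and the tool stayed well away from them.

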